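# Seat a trimming wheel in its holder and close the keeper

## Task

With the fingertips, push the larger steel wheel (44 mm) along the holder's deck until it drops fully home, flat in the round cell, then push the post of the keeper arm so that the arm swings round over the wheel up against its stop. Pick nothing up, and leave the smaller steel disc and everything else on the table where it is.

Things in the scene. Friction and masses are not known exactly. Their poses are not given: they have to be found in the camera images.
- holder: Wheel holder, a wooden block screwed to the table, 220 (its x) x 124 (its y) x 24 mm; origin at the centre of its underside, z up. Its flat deck is 24 mm above the table. The two discs lie on the open -x part of the deck; the round cell is sunk in the deck 40 mm from the origin towards +x.
- mouth (a point): Deck level, mid-way across the funnel's mouth, 25 mm before the cell's centre (holder -x). Two straight fences, 6 mm high, lead from about 80 mm apart here to 48 mm apart at the cell's centre line; a half-ring fence (inner radius 24 mm, 6 mm high) closes the +x half of the cell. A disc pushed along +x is led over the cell.
- cell (a point): Centre of the cell's flat floor, axes as the holder's. The cell is a round recess 48 mm across and 6 mm deep, its mouth level with the deck, its floor lined with thin dark rubber.
- pivot (a point): Point on the keeper's vertical hinge axis, 85 mm from the holder's origin towards the holder's +x, 32 mm above the table (underside of the keeper arm).
- keeper (a joint): Angle (rad) of the keeper, a flat steel arm 14 mm wide, 5 mm thick, 62 mm from hinge to post, level, 8 mm above the deck. 0: over the cell along the holder's -x, against its stop; grows to 1.7 as it opens towards the holder's +y. Light friction (under 1 N at the post). It clears a wheel that is home (top 4 mm above the deck), but is blocked by one that is not.
- keeper_post (a point): Centre of the top of the upright round steel post at the keeper arm's free end: 12 mm across, its top 58 mm above the table, standing 21 mm clear above the arm. The place to push the keeper.
- wheel: The trimming wheel, the LARGER of the two loose steel discs on the deck: 44 mm across, 10 mm thick, about 0.11 kg, lying flat; z is its axis.
- wheel_centre (a point): Centre of the wheel, 5 mm above its underside (29 mm above the table on the deck, 23 mm when home in the cell).
- spacer: The SMALLER loose steel disc on the deck, 30 mm across, 10 mm thick, to be left alone; origin at the centre of its underside. The wheel and the spacer lie side by side, either may be on either side.
- print_block: Bystander, to be left alone: small wooden printing block, 50x50x31 mm, behind the holder, on the side away from the robot; origin at the centre of its underside.
- wax_tin: Bystander, to be left alone: dark round tin with a lid, 62 mm across, 46 mm tall, off the open end of the holder; origin at the centre of its underside.
- jar: Bystander, to be left alone: clear jar with a lid, 69 mm across, 84 mm tall, at the right; origin at the centre of its underside.
- paint_tin: Bystander, to be left alone: small tin, 57 mm across, 72 mm tall, at the right; origin at the centre of its underside.
- ink_bottle: Bystander, to be left alone: brown bottle, 49 mm across, 80 mm tall, at the left; origin at the centre of its underside.
- roller: Bystander, to be left alone: wooden seam roller, 178x59x33 mm, at the left; origin at the centre of its underside.
- paste_pot: Bystander, to be left alone: pale open pot, 75 mm across, 75 mm tall, at the right; origin at the centre of its underside.
- pin_tin: Bystander, to be left alone: flat hinged tin, 70x108x35 mm, at the right rear; origin at the centre of its underside.

How it is judged:
By the outcome, as a careful person would: the job done as asked, in the order asked, and still so for the second after the job is handed in, with the robot touching nothing.
It also fails if it takes over 58 s, if anything falls off the work surface, if the arm or the gripper's body presses on something with over 40 N, if the wrist force passes 120 N, or if a joint passes its speed limit or range.

## Robot

A 6-joint arm with a two-finger parallel gripper is mounted at the origin on a cart in front of the work surface, level with it; the furniture and walls round the work are solid. World frame = base frame: x ahead of the robot, y to its left, z up, the work surface at z = 0. Lengths are in mm, angles in rad, forces in N, time in s.
With the tool pointing down it reaches from about 400 to 825 mm from the base axis. Payload 7 kg.
Tool frame: the origin (TCP) lies at the very end of the fingers, on their centre line; the grasp point (between the pads) lies 19 mm behind it; z points along the fingers, y is the line along which they close (so a half turn about z gives the same grasp; the last joint's range is limited). The gripper opens to 88 mm and grips with 3 to 60 N. Pads are 19 mm wide; open, the fingers measure 130 mm over their backs; the gripper's body (78 mm by 193 mm) begins 47 mm behind the grasp point.
Start: joints at [1.519, 0.359, 0.012, 0, -1.224, -0.288], TCP at [224.984, 636.378, 226.561] pointing down, gripper open.
Joint ranges: [-3.07, 3.07], [-1.43, 2.12], [-1.02, 1.25], [-3.03, 1.67], [-3.05, -0], [-3.03, 3.03]. Speed limits (rad/s): [2.39, 2.39, 3.01, 3.14, 3.14, 3.14].

## Interface

Orientations are given as a unit quaternion [w, x, y, z].
In Python, from plant import bot gives the robot as it stands.
- The arm moves only by the tool drive_tool, never from a script. Its argument "moves" is a list of rows, each a list of 7 numbers: the shift along the world's x, y, z in cm, then the turn, a rotation vector about the world's x, y, z in degrees, then the closure, from 0 (fully open) to 1 (shut). A call has exactly 10 rows; each row shifts and turns the commanded pose from where the row before left it; what a row does not reach is not made up. A row lasts 1/12 s, in which the tool goes at most 41.7 mm and 7.16 degrees, less where a joint would pass 70% of its speed; a pose out of reach is approached as far as the arm can. A call with a gripper value outside its range is refused whole. The fingers move at their own pace and stop on an object; "newtons" is the grip in N (left out, the last holds). Time passes only in rows, so rows that do not move let the fingers close, or fill a call up. It gives the time, the measured TCP pose, the force, the opening and the grip force at its end, in the units of the state.
- bot.read_state(): the state, without advancing time (a new reading comes with each control period).
- bot.read_camera(name): name is "side" or "top"; returns (picture, depth): 480x640x3 uint8, red, green, blue; 480x640 float32, mm along the optical axis (not along the pixel's ray), 0 where there is no reading.
- bot.calibration(name): a dict with "mtx" (3x3 intrinsics, pixels), "R" (3x3) and "t" (3): a world point X has camera coordinates R X + t. Camera axes: x right, y down, z forward; pixel columns grow to the right and rows downward; lengths in mm; the calibration is good to about 2 mm. A picture is of the moment at which its call begins. calibration takes no time and is no camera call.
- bot.sign_off(): hands the job in; it is judged then, once.
The state is a dict: "clock": time; "qpos": joint angles; "qd": joint speeds; "joint_efforts": joint torques, N m; "eef_pos": TCP position; "ee_rot": TCP orientation; "ft_force": force on the tool from outside, world axes, zero at the start; "torque": the same for the moment, N m; "finger_gap": opening from 0.0 (shut) to 1.0 (fully open); "grip_force": force on a finger pad.
Only numpy, scipy, OpenCV 4.12 (cv2) and the standard library are available. Lean on these libraries where they do the work, as an engineer would, in place of code of your own. Each camera call takes 0.05 s, during which the arm holds its last target. There are 200 camera calls.

## Working session

There is one attempt and no reset: what is moved stays moved. The work goes in short steps, Python scripts to look and compute and a tool call to move; the robot and the scene stay as the last step left them, time stands still between calls to the robot, and variables do not carry over. Pictures are saved under pics/ and viewed, at most 10 in all, crops included, and the job is handed in when it is done.

Besides the shell and the picture viewer there is one more tool, called as name([rows], argument=value, ...), one row to a line, values as JSON. drive_tool: Moves the arm, as the interface text tells. Its arguments: {"type":"object","properties":{"moves":{"type":"array","items":{"type":"array","items":{"type":"number"}}},"newtons":{"type":"number"}},"required":["moves"]}

```bash
mkdir -p pics; cat > h.py <<'E'
import numpy as np, cv2
from plant import bot
def snap(n,f):
    im,d=bot.read_camera(n); cv2.imwrite('pics/'+f,im[:,:,::-1]); np.save('pics/'+f+'.npy',d); return im,d
def ray(n,px,z):
    c=bot.calibration(n); K,R,t=map(np.array,(c['mtx'],c['R'],c['t'])); o=-R.T@t
    p=np.atleast_2d(px).astype(float); v=np.c_[p,np.ones(len(p))]@np.linalg.inv(K).T@R
    return o+v*((z-o[2])/v[:,2])[:,None]
E
python3 - <<'E'
from h import *
snap('top','t0.png');snap('side','s0.png');print(bot.read_state())
for n in('top','side'):
    c=bot.calibration(n);print(n,c['mtx'],-np.array(c['R']).T@np.array(c['t']))
E
```

```text
{'clock': 0.1, 'qpos': array([ 1.51911491e+00,  3.59365364e-01,  1.11836769e-02, -3.00870685e-04,
       -1.22410599e+00, -2.88094200e-01]), 'qd': array([ 0.00150528, -0.00240129,  0.00419323,  0.00041536,  0.00121997,
        0.00044653]), 'joint_efforts': array([-6.71007692e-04, -5.84166527e+01,  2.93750560e+01,  7.01538071e+00,
        1.01177866e-02, -5.57557746e-05]), 'eef_pos': array([224.84812678, 636.00274483, 225.69980596]), 'ee_rot': array([ 7.57153020e-04,  9.85594796e-01, -1.69122211e-01, -5.25211136e-05]), 'ft_force': array([-0.02865319,  0.38220088,  0.40471023]), 'torque': array([ 0.04290928, -0.01008253,  0.00997603]), 'grip_force': 0.0, 'finger_gap': 0.9963998846042608}
top [[502.28161989   0.         314.29127614]
 [  0.         502.28161989 230.47257302]
 [  0.           0.           1.        ]] [ 255.55788278   -3.42772455 1231.22291267]
side [[465.90818757   0.         317.78703604]
 [  0.         465.90818757 242.72338292]
 [  0.           0.           1.        ]] [ 192.54448773 -982.00889978  901.74605677]
```

View pics/t0.png

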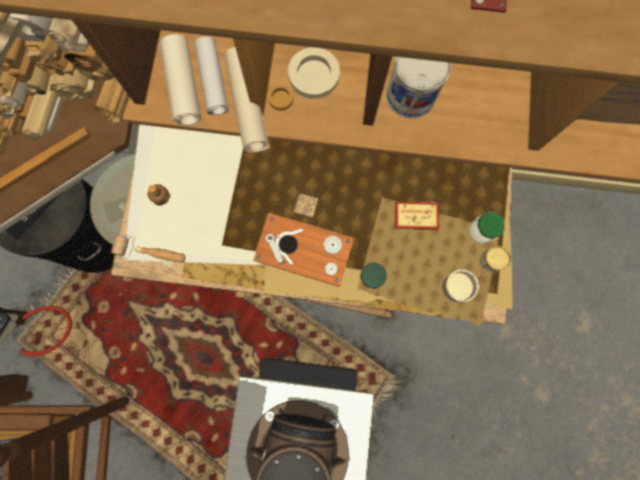

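View pics/s0.png

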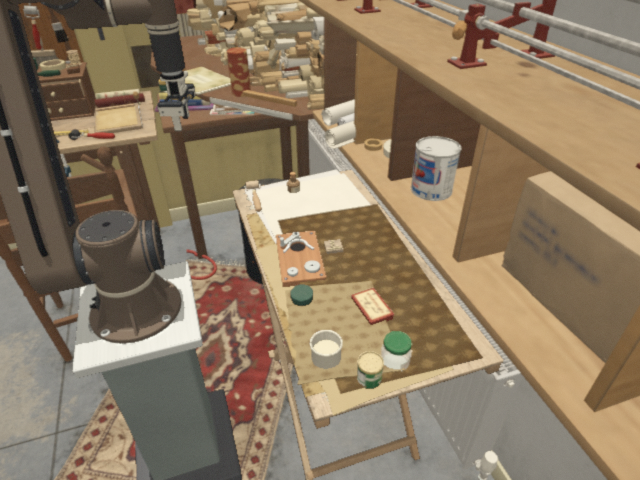

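The top view shows the holder around (305,250), with its +x end to image left. The cell is at (288,244), the wheel at about (333,244) and the spacer at about (331,269). I'll zoom in next.

```bash
python3 - <<'E'
import cv2,numpy as np
a=cv2.imread('pics/t0.png')[205:295,245:365];b=cv2.imread('pics/s0.png')[222:292,265:358]
a=cv2.resize(a,(600,450),interpolation=cv2.INTER_CUBIC)
cv2.imwrite('pics/c0.png',a)
cv2.imwrite('pics/c1.png',cv2.resize(b,None,fx=6,fy=6,interpolation=cv2.INTER_CUBIC))
from h import *
im=cv2.imread('pics/t0.png')
hsv=cv2.cvtColor(im,cv2.COLOR_BGR2HSV)
m=((hsv[:,:,1]<60)&(hsv[:,:,2]>140)).astype(np.uint8)
m[:205]=0;m[295:]=0;m[:,:260]=0;m[:,360:]=0
n,l,s,c=cv2.connectedComponentsWithStats(m)
for i in range(1,n):
  if s[i][4]>15: print(s[i],c[i],ray('top',c[i],34))
w=((hsv[:,:,0]<14)&(hsv[:,:,1]>120)&(hsv[:,:,2]>110)).astype(np.uint8)
w[:205]=0;w[292:]=0;w[:,:250]=0;w[:,360:]=0
w=cv2.morphologyEx(w,cv2.MORPH_OPEN,np.ones((3,3)))
cs=cv2.findContours(w,0,1)[0];k=max(cs,key=cv2.contourArea);r=cv2.minAreaRect(k)
print(r,ray('top',cv2.boxPoints(r),24))
E
```

```text
[266 229  37  35 326] [279.78834356 245.14417178] [[466.75760219 103.8131236   34.        ]]
[325 236  16  17 220] [332.34090909 244.47272727] [[483.95108795 -22.39310515  34.        ]]
[326 263  11  12 104] [330.88461538 268.56730769] [[425.1064271  -25.63449191  34.        ]]
((303.36859130859375, 248.77783203125), (90.57373809814453, 49.967529296875), 16.782644271850586) [[425.11348541 164.87796511  24.        ]
 [548.01797462 147.05089219  24.        ]
 [508.52228282 -73.25541753  24.        ]
 [387.71801566 -51.16639121  24.        ]]
```

View pics/c0.png

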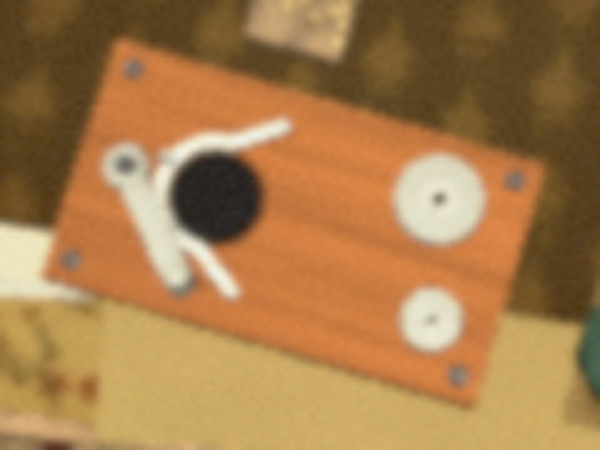

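View pics/c1.png

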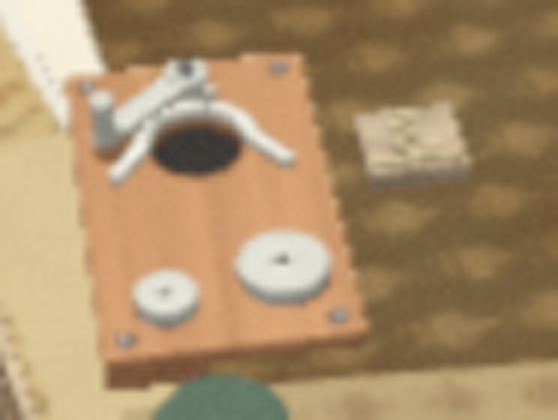

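The crops show the keeper about half open, towards the robot side. In the full picture the post top is at about (281,261), the hinge at (269.5,237), the cell at (288,244) and the wheel at (332.5,244.5). The path from wheel to cell is clear.

```bash
python3 - <<'E'
from h import *
d=np.load('pics/t0.png.npy')
f=lambda x,y:(x/5-.4+245,y/5-.4+205)
q=np.array([[425.11,164.88],[548.0,147.05],[508.5,-73.26],[387.7,-51.17]])
o=q.mean(0);u=(q[0]+q[1]-q[2]-q[3]);u/=np.linalg.norm(u);v=np.array([-u[1],u[0]])
print('origin',o,'yaw',np.degrees(np.arctan2(u[1],u[0])))
sc=ray('top',[f(133,69),f(514,180),f(458,374),f(70,259)],24)[:,:2];print('screws',sc.mean(0),sc[0]-sc[1],sc[3]-sc[2])
for n,p,z in[('cell',f(216,196),21),('wheel',f(439,198),34),('spacer',f(431,319),34),('hinge',f(125,163),42),('post',f(180,283),58)]:
    w=ray('top',p,z)[0,:2];print(n,w.round(1),'holder',((w-o)@u).round(1),((w-o)@v).round(1))
for n,p,z in[('wheel',(265+283/6-.4,222+259/6-.4),34),('post',(265+100/6-.4,222+97/6-.4),58),('cell',(265+196/6-.4,222+150/6-.4),21),('spacer',(265+165/6-.4,222+284/6-.4),34)]:print('side',n,ray('side',p,z).round(1))
for p in[(373,275),(307,205),(300,140),(400,160),(300,160),(250,100)]:
    z=1231-d[p[1],p[0]];print(p,z,ray('top',p,z).round(0))
E
```

```text
origin [467.3275  46.875 ] yaw 80.00408033879592
screws [467.27905424  46.84117862] [ 32.57018118 192.97260705] [ 32.67209375 193.5854125 ]
cell [474.8  85.9] holder 39.8 -0.5
wheel [484.6 -22.5] holder -65.3 -29.1
spacer [425.5 -25.4] holder -78.4 28.7
hinge [481.7 130.2] holder 84.5 0.3
post [424.6  94.5] holder 39.5 50.3
side wheel [[486.  -24.9  34. ]]
side post [[430.2  95.   58. ]]
side cell [[474.9  83.6  21. ]]
side spacer [[428.3 -23.6  34. ]]
(373, 275) 39.569458 [[ 421. -127.   40.]]
(307, 205) -11.729736 [[587.  53. -12.]]
(300, 140) 230.00195 [[662.  75. 230.]]
(400, 160) -48.910767 [[ 752. -178.  -49.]]
(300, 160) -53.13208 [[720.  89. -53.]]
(250, 100) 286.49762 [[713. 182. 286.]]
```

drive_tool([
  [1.4,-3.8,0,0,0,-7,0.4],
  [1.4,-3.8,0,0,0,-7,0.7],
  [1.4,-3.8,0,0,0,-7,0.8],
  [1.4,-3.8,0,0,0,-7,0.8],
  [1.4,-3.8,0,0,0,-7,0.8],
  [1.4,-3.8,0,0,0,-7,0.8],
  [1.4,-3.8,0,0,0,-7,0.8],
  [1.4,-3.8,0,0,0,-7,0.8],
  [1.4,-3.8,0,0,0,-7,0.8],
  [1.4,-3.8,0,0,0,-7,0.8],
], newtons=10)

```text
clock: 0.93
eef_pos: [365.0, 254.3, 226.5]
ee_rot: [-0.0, 0.708, -0.706, -0.0]
ft_force: [1.3, -0.1, -0.3]
finger_gap: 0.302
grip_force: 0.0
```

drive_tool([
  [1.26,-3.52,-1,0,0,-1.2,0.75],
  [1.26,-3.52,-1,0,0,-1.2,0.75],
  [1.26,-3.52,-1,0,0,-1.2,0.75],
  [1.26,-3.52,-1,0,0,-1.2,0.75],
  [1.26,-3.52,-1,0,0,-1.2,0.75],
  [1.26,-3.52,-1,0,0,-1.2,0.75],
  [1.26,-3.52,-1,0,0,-1.2,0.75],
  [1.26,-3.52,-1,0,0,-1.2,0.75],
  [1.26,-3.52,-1,0,0,0,0.75],
  [0,0,-1,0,0,0,0.75],
])

```text
clock: 1.77
eef_pos: [479.4, -65.2, 125.7]
ee_rot: [-0.001, -0.647, 0.762, -0.0]
ft_force: [0.9, -0.6, 0.1]
finger_gap: 0.252
grip_force: 0.0
```

drive_tool([
  [0,0,-2,0,0,0,0.75],
  [0,0,-2,0,0,0,0.75],
  [0,0,-2,0,0,0,0.75],
  [0,0,-1.5,0,0,0,0.75],
  [0,0,-1,0,0,0,0.75],
  [0,0,-0.7,0,0,0,0.75],
  [0,0,-0.5,0,0,0,0.75],
  [0,0,0,0,0,0,0.75],
  [0,0,0,0,0,0,0.75],
  [0,0,0,0,0,0,0.75],
])

```text
clock: 2.6
eef_pos: [478.8, -60.3, 30.2]
ee_rot: [0.0, -0.649, 0.761, -0.0]
ft_force: [0.4, 0.5, 0.6]
finger_gap: 0.251
grip_force: 0.0
```

```bash
python3 - <<'E'
from h import *
im,_=snap('side','s1.png')
cv2.imwrite('pics/c2.png',cv2.resize(im[200:310,250:370,::-1],None,fx=5,fy=5,interpolation=cv2.INTER_CUBIC))
print(bot.read_state()['eef_pos'],bot.read_state()['ft_force'])
E
```

```text
[478.90748341 -60.2542897   30.23474302] [-0.49756754 -0.3067915   0.1455664 ]
```

View pics/c2.png

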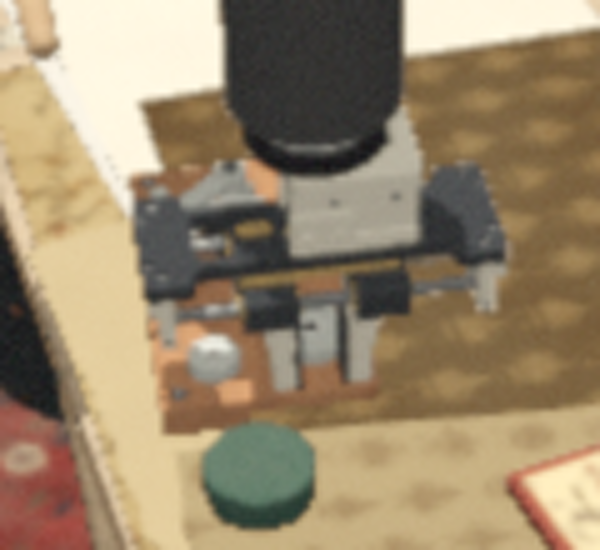

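The fingers straddle the wheel's rear edge and are clear of the spacer (crop 213,357).

drive_tool([
  [0.1,0.6,-0.2,0,0,0,0.75],
  [0,0.6,0,0,0,0,0.75],
  [-0.1,1.0,0,0,0,0,0.75],
  [-0.1,1.0,0,0,0,0,0.75],
  [-0.1,1.0,0,0,0,0,0.75],
  [-0.1,1.0,0,0,0,0,0.75],
  [-0.1,1.0,0,0,0,0,0.75],
  [-0.1,0.9,0,0,0,0,0.75],
  [-0.1,0.6,0,0,0,0,0.75],
  [-0.1,0.4,0,0,0,0,0.75],
])

```text
clock: 3.48
eef_pos: [471.3, 21.6, 27.6]
ee_rot: [0.0, -0.649, 0.76, -0.0]
ft_force: [0.5, -1.9, -0.1]
finger_gap: 0.249
grip_force: 0.5
```

```bash
python3 - <<'E'
from h import *
im,_=snap('side','s2.png')
cv2.imwrite('pics/c3.png',cv2.resize(im[200:310,250:370,::-1],None,fx=5,fy=5,interpolation=cv2.INTER_CUBIC))
print(bot.read_state()['eef_pos'],bot.read_state()['ft_force'])
E
```

```text
[471.26542673  21.74297218  27.58850528] [-0.67153844  0.33660038  0.30834925]
```

View pics/c3.png

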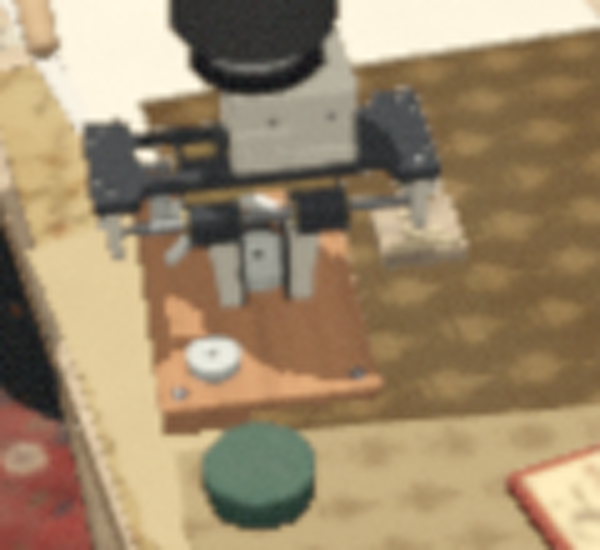

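The wheel is still nested between the fingertips and the spacer hasn't moved. I'll do the last stretch now.

drive_tool([
  [0,0.6,0,0,0,0,0.75],
  [0,0.6,0,0,0,0,0.75],
  [0,0.5,0,0,0,0,0.75],
  [0,0.5,0,0,0,0,0.75],
  [0,0.4,0,0,0,0,0.75],
  [0,0.3,0,0,0,0,0.75],
  [0,0.3,0,0,0,0,0.75],
  [0,0.3,0,0,0,0,0.75],
  [0,0.1,0,0,0,0,0.75],
  [0,0,0,0,0,0,0.75],
])

```text
clock: 4.37
eef_pos: [471.4, 56.8, 27.5]
ee_rot: [-0.0, -0.649, 0.761, 0.0]
ft_force: [0.4, -0.3, -0.1]
finger_gap: 0.25
grip_force: 0.1
```

```bash
python3 - <<'E'
from h import *
im,_=snap('side','s3.png');it,_=snap('top','t3.png')
a=cv2.resize(im[215:285,265:345,::-1],(400,350),interpolation=cv2.INTER_CUBIC)
b=cv2.resize(it[210:280,250:330,::-1],(400,350),interpolation=cv2.INTER_CUBIC)
cv2.imwrite('pics/c4.png',np.hstack([a,b]))
print(bot.read_state()['eef_pos'],bot.read_state()['ft_force'])
E
```

```text
[471.39248544  56.60536272  27.53736546] [-0.21557714 -0.1551651   0.64126078]
```

View pics/c4.png

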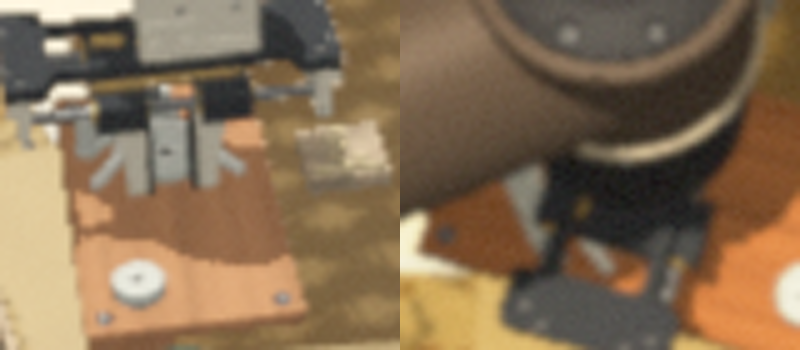

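The fingers still hide the wheel's height, so I'll push a few mm further and watch the force.

drive_tool([
  [0,0.1,0,0,0,0,0.75],
  [0,0.1,0,0,0,0,0.75],
  [0,0.1,0,0,0,0,0.75],
  [0,0.1,0,0,0,0,0.75],
  [0,0,0,0,0,0,0.75],
  [0,0,0,0,0,0,0.75],
  [0,0,0,0,0,0,0.75],
  [0,0,0,0,0,0,0.75],
  [0,0,0,0,0,0,0.75],
  [0,0,0,0,0,0,0.75],
])

```text
clock: 5.3
eef_pos: [471.4, 60.6, 27.6]
ee_rot: [0.0, -0.649, 0.761, -0.0]
ft_force: [-0.1, -1.5, 1.9]
finger_gap: 0.248
grip_force: 1.1
```

drive_tool([
  [0,-0.8,0,0,0,0,0.75],
  [0,-1.5,0.5,0,0,0,0.75],
  [0,-2,2,0,0,0,0.75],
  [0,-3,3,0,0,0,0.75],
  [0,-3,3,0,0,0,0.75],
  [0,-3,2,0,0,0,0.75],
  [0,-3,0,0,0,0,0.75],
  [0,-2,0,0,0,0,1],
  [0,0,0,0,0,0,1],
  [0,0,0,0,0,0,1],
])

```text
clock: 6.13
eef_pos: [470.9, -122.5, 131.3]
ee_rot: [0.0, -0.648, 0.762, 0.0]
ft_force: [-0.7, -0.2, -0.0]
finger_gap: 0.084
grip_force: 0.0
```

```bash
python3 - <<'E'
from h import *
im,_=snap('side','s4.png');it,_=snap('top','t4.png')
a=cv2.resize(im[215:285,265:345,::-1],(400,350),interpolation=cv2.INTER_CUBIC)
b=cv2.resize(it[210:280,250:330,::-1],(400,350),interpolation=cv2.INTER_CUBIC)
cv2.imwrite('pics/c5.png',np.hstack([a,b]))
print(bot.read_state()['eef_pos'],bot.read_state()['ft_force'])
E
```

```text
[ 471.09141145 -121.34821832  131.21165383] [-0.59487076 -0.55689818  1.45155297]
```

View pics/c5.png

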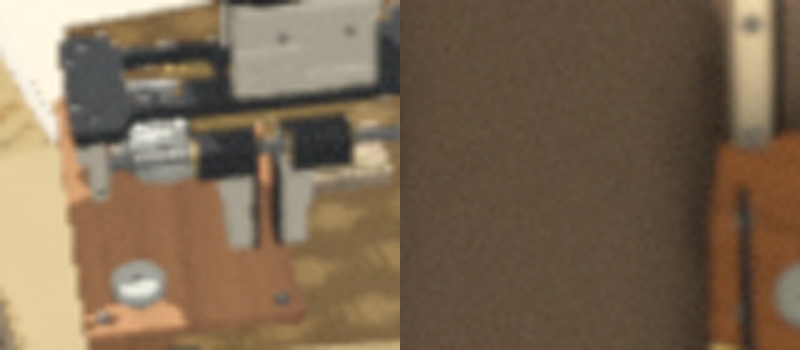

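The arm still hides the cell. I'll swing out to the left, turning the tool a quarter turn for the keeper push, and look from there.

drive_tool([
  [-0.4,3.5,1,0,0,7,1],
  [-0.6,3.8,1,0,0,7,1],
  [-0.6,3.8,1,0,0,7,1],
  [-0.6,3.8,1,0,0,7,1],
  [-0.6,3.8,1,0,0,7,1],
  [-0.6,3.8,0,0,0,7,1],
  [-0.6,3.8,0,0,0,7,1],
  [-0.6,3.8,0,0,0,7,1],
  [-0.6,3.8,0,0,0,7,1],
  [-0.6,3.8,0,0,0,7,1],
])

```text
clock: 7.07
eef_pos: [411.9, 258.3, 181.6]
ee_rot: [-0.0, 0.969, -0.247, 0.0]
ft_force: [0.7, 1.2, 0.9]
finger_gap: 0.003
grip_force: 0.0
```

drive_tool([
  [-0.6,3.8,0,0,0,6,1],
  [-0.6,3.8,0,0,0,6,1],
  [-0.6,3.8,0,0,0,6,1],
  [-0.6,3.0,0,0,0,2,1],
  [0,2,0,0,0,0,1],
  [0,1,0,0,0,0,1],
  [0,0,0,0,0,0,1],
  [0,0,0,0,0,0,1],
  [0,0,0,0,0,0,1],
  [0,0,0,0,0,0,1],
])

```text
clock: 7.9
eef_pos: [389.3, 428.6, 181.6]
ee_rot: [0.0, 0.997, -0.079, -0.0]
ft_force: [-0.5, 0.1, 0.3]
finger_gap: 0.007
grip_force: 0.0
```

```bash
python3 - <<'E'
from h import *
im,_=snap('side','s5.png');it,dt=snap('top','t5.png')
a=cv2.resize(im[215:285,265:345,::-1],(400,350),interpolation=cv2.INTER_CUBIC)
b=cv2.resize(it[210:280,250:330,::-1],(400,350),interpolation=cv2.INTER_CUBIC)
cv2.imwrite('pics/c6.png',np.hstack([a,b]))
print(bot.read_state()['eef_pos'],bot.read_state()['ee_rot'])
print((1231-dt[237:252:2,280:298:2]).round(0))
E
```

```text
[389.57204631 428.79583942 181.83033663] [-1.99779613e-04  9.96832761e-01 -7.95261247e-02  4.29085417e-05]
[[ 5.000e+00  4.000e+00  3.000e+00  3.000e+00  1.231e+03  2.000e+00
   3.000e+00 -9.000e+00 -7.000e+00]
 [ 4.000e+00  4.000e+00  7.000e+00  8.000e+00  8.000e+00  1.000e+00
   4.000e+00  2.000e+00 -6.000e+00]
 [ 5.000e+00  4.000e+00  5.000e+00  8.000e+00  7.000e+00  5.000e+00
   2.000e+00  7.000e+00 -6.000e+00]
 [ 9.000e+00  9.000e+00  8.000e+00  1.000e+01  5.000e+00  5.000e+00
   8.000e+00  4.000e+00  7.000e+00]
 [ 9.000e+00  8.000e+00  1.200e+01  8.000e+00  1.000e+01  1.100e+01
   1.100e+01  1.000e+01 -1.000e+00]
 [ 7.000e+00  9.000e+00  7.000e+00  9.000e+00  6.000e+00  1.100e+01
   1.000e+01  7.000e+00  1.000e+00]
 [ 1.000e+00  9.000e+00  1.100e+01  7.000e+00  7.000e+00  1.000e+01
   1.200e+01  8.000e+00 -2.000e+00]
 [ 1.400e+01  2.000e+00  1.000e+01  8.000e+00  1.200e+01  8.000e+00
   4.000e+00 -0.000e+00  4.000e+00]]
```

View pics/c6.png

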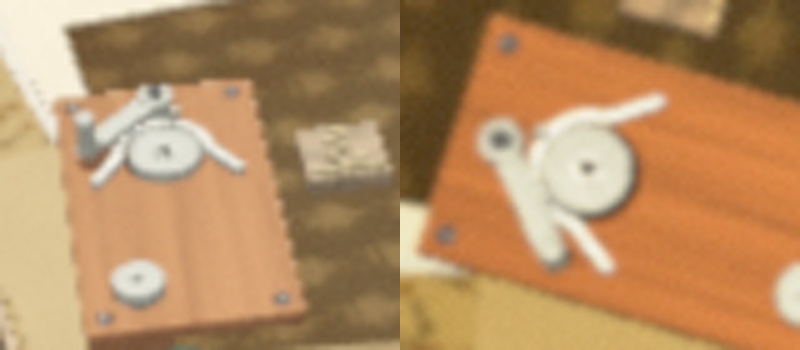

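In both views the wheel sits concentric with the cell: hub at about (287.2,243) in the top view and (297.6,245) in the side view. I'll check its height by combining the two views.

```bash
python3 - <<'E'
from h import *
def hub(f,x,y):
    g=cv2.cvtColor(cv2.imread('pics/'+f),cv2.COLOR_BGR2GRAY).astype(float)[y-2:y+3,x-2:x+3]
    w=np.clip(np.percentile(g,70)-g,0,None);yy,xx=np.mgrid[-2:3,-2:3]
    return x+(w*xx).sum()/w.sum(),y+(w*yy).sum()/w.sum()
print('ref wheel on deck')
a,b=hub('t0.png',333,244),hub('s0.png',312,265);print(a,b)
for z in(28,34):print(z,(ray('side',b,z)-ray('top',a,z)).round(1))
a,b=hub('t5.png',287,243),hub('s5.png',298,245);print(a,b)
for z in(28,34):print(z,ray('top',a,z).round(1),(ray('side',b,z)-ray('top',a,z)).round(1))
E
```

```text
ref wheel on deck
(np.float64(332.3938775510204), np.float64(244.34081632653061)) (np.float64(311.61694915254236), np.float64(264.7559322033898))
28 [[2.2 4.4 0. ]]
34 [[ 1.3 -2.3  0. ]]
(np.float64(287.1366774045099), np.float64(243.05706396686608)) (np.float64(297.4188790560472), np.float64(244.882005899705))
28 [[475.1  87.3  28. ]] [[ 0.3 -4.3  0. ]]
34 [[474.   86.8  34. ]] [[ -0.5 -11.2   0. ]]
```

Combining the views puts the wheel's top at about 28 mm, so it's home. Next is the keeper: the post is at about (428,96), and I'll approach from the robot side.

drive_tool([
  [0.1,-3.5,0,0,0,-0.5,1],
  [0.1,-3.8,0,0,0,0,1],
  [0.1,-3.8,0,0,0,0,1],
  [0.1,-3.8,0,0,0,0,1],
  [0.1,-3.8,-1,0,0,0,1],
  [0.1,-3.8,-1,0,0,0,1],
  [0,-3.5,-1,0,0,0,1],
  [0,-3,-1,0,0,0,1],
  [0,-2.5,-1,0,0,0,1],
  [0,-1,-1,0,0,0,1],
])

```text
clock: 8.83
eef_pos: [394.5, 101.4, 121.4]
ee_rot: [-0.0, 0.996, -0.085, 0.0]
ft_force: [-1.0, -0.1, 0.9]
finger_gap: 0.007
grip_force: 0.0
```

drive_tool([
  [0,0,-2,0,0,0,1],
  [0,0,-2,0,0,0,1],
  [0,0,-2,0,0,0,1],
  [0,0,-1,0,0,0,1],
  [0,0,-0.7,0,0,0,1],
  [0,0,0,0,0,0,1],
  [0,0,0,0,0,0,1],
  [0,0,0,0,0,0,1],
  [0,0,0,0,0,0,1],
  [0,0,0,0,0,0,1],
])

```text
clock: 9.67
eef_pos: [395.8, 105.0, 45.2]
ee_rot: [-0.001, 0.997, -0.083, 0.001]
ft_force: [0.2, 0.7, -0.4]
finger_gap: 0.007
grip_force: 0.0
```

drive_tool([
  [0.6,-0.1,0,0,0,0,1],
  [0.6,-0.1,0,0,0,0,1],
  [0.6,-0.1,0,0,0,0,1],
  [0.5,-0.45,0,0,0,0,1],
  [0.5,-0.45,0,0,0,0,1],
  [0.5,-0.45,0,0,0,0,1],
  [0.5,-0.4,0,0,0,0,1],
  [0.5,-0.2,0,0,0,0,1],
  [0.5,-0.2,0,0,0,0,1],
  [0.5,-0.2,0,0,0,0,1],
])

```text
clock: 10.5
eef_pos: [447.0, 75.8, 43.6]
ee_rot: [0.001, 0.996, -0.084, -0.002]
ft_force: [-2.2, -3.3, 0.0]
finger_gap: 0.009
grip_force: 1.3
```

drive_tool([
  [0.2,-0.1,0,0,0,0,1],
  [0.2,-0.1,0,0,0,0,1],
  [0.1,0,0,0,0,0,1],
  [0.1,0,0,0,0,0,1],
  [0,0,0,0,0,0,1],
  [0,0,0,0,0,0,1],
  [0,0,0,0,0,0,1],
  [0,0,0,0,0,0,1],
  [0,0,0,0,0,0,1],
  [0,0,0,0,0,0,1],
])

```text
clock: 11.33
eef_pos: [454.5, 76.3, 44.6]
ee_rot: [-0.0, 0.997, -0.083, 0.0]
ft_force: [-0.5, 0.5, 0.2]
finger_gap: 0.007
grip_force: 0.0
```

drive_tool([
  [0.1,0,0,0,0,0,1],
  [0.1,0,0,0,0,0,1],
  [0.1,0,0,0,0,0,1],
  [0,0,0,0,0,0,1],
  [0,0,0,0,0,0,1],
  [0,0,0,0,0,0,1],
  [0,0,0,0,0,0,1],
  [0,0,0,0,0,0,1],
  [0,0,0,0,0,0,1],
  [0,0,0,0,0,0,1],
])

```text
clock: 12.17
eef_pos: [456.4, 75.8, 44.2]
ee_rot: [0.0, 0.996, -0.084, -0.001]
ft_force: [-5.4, 1.8, 2.3]
finger_gap: 0.007
grip_force: 2.6
```

drive_tool([
  [0.1,0,0,0,0,0,1],
  [0.1,0,0,0,0,0,1],
  [0,0,0,0,0,0,1],
  [0,0,0,0,0,0,1],
  [0,0,0,0,0,0,1],
  [0,0,0,0,0,0,1],
  [0,0,0,0,0,0,1],
  [0,0,0,0,0,0,1],
  [0,0,0,0,0,0,1],
  [0,0,0,0,0,0,1],
])

```text
clock: 13.0
eef_pos: [456.9, 75.5, 44.0]
ee_rot: [0.001, 0.996, -0.084, -0.002]
ft_force: [-12.9, 4.3, 7.8]
finger_gap: 0.0
grip_force: 6.0
```

The arm is hard against something at the position predicted for the stop. I'll back off, clear the view and verify.

drive_tool([
  [-0.4,0.1,0,0,0,0,1],
  [-1,0.2,0,0,0,0,1],
  [-1.5,0.3,0,0,0,0,1],
  [-1,0.2,1,0,0,0,1],
  [0,0,3,0,0,0,1],
  [0,0,3,0,0,0,1],
  [0,1,3,0,0,0,1],
  [0,3,2,0,0,0,1],
  [0,3.5,1,0,0,0,1],
  [0,3.8,0,0,0,0,1],
])

```text
clock: 13.83
eef_pos: [421.3, 199.1, 177.9]
ee_rot: [-0.003, 0.996, -0.084, 0.002]
ft_force: [1.2, -0.4, 0.5]
finger_gap: 0.009
grip_force: 0.0
```

drive_tool([
  [0,3.8,0,0,0,0,1],
  [0,3.8,0,0,0,0,1],
  [0,3.8,0,0,0,0,1],
  [0,3.8,0,0,0,0,1],
  [0,3.8,0,0,0,0,1],
  [0,2,0,0,0,0,1],
  [0,0,0,0,0,0,1],
  [0,0,0,0,0,0,1],
  [0,0,0,0,0,0,1],
  [0,0,0,0,0,0,1],
])

```text
clock: 14.67
eef_pos: [420.2, 406.3, 174.6]
ee_rot: [0.0, 0.996, -0.084, -0.0]
ft_force: [-0.6, -0.4, -0.9]
finger_gap: 0.006
grip_force: 0.0
```

```bash
python3 - <<'E'
from h import *
im,_=snap('side','s6.png');it,dt=snap('top','t6.png')
a=cv2.resize(im[215:285,265:345,::-1],(400,350),interpolation=cv2.INTER_CUBIC)
b=cv2.resize(it[210:280,250:340,::-1],(400,311),interpolation=cv2.INTER_CUBIC)
cv2.imwrite('pics/c7.png',np.hstack([a[:311],b]))
E
```

```text
(no output)
```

View pics/c7.png

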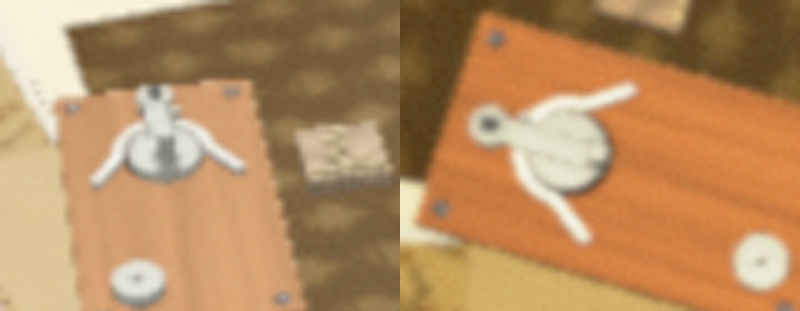

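The keeper lies along the holder's axis over the wheel, from the hinge at crop (488,124) to the post at (597,153). The spacer hasn't moved and the robot is clear, so I'm handing in.

```bash
python3 -c "
from plant import bot
print(bot.sign_off())"
```

```text
the job is handed in; nothing more can be done
None
```

The job is handed in: the wheel is home in the cell, the keeper is closed over it against its stop, the spacer looks unmoved in the last pictures, and nothing else was touched as far as I could tell; no verdict came back.

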